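# Open the swing-strap test fixture, park its lock pin and tray the passed drive unit

### The job

The drive unit under the blue strap of the test fixture has passed its test. Draw the red-knobbed lock pin up out of the latch and park it in the notch on the side of the latch head, pushed fully home past the spring plunger with its collar down on the plate; then swing the strap right back to its stop, lift the drive unit out of its nest and set it down upright, not dropped, in the empty pocket of the grey tray. Leave the fixture open with the pin parked, and do not disturb the other units in the tray or the test plug.

Things in the scene. Friction and masses are not known exactly. Their poses are not given: they have to be found in the camera images.
- fixture: Swing-strap test fixture, fixed; aluminium base plate 110 x 228 x 12 mm. Origin at bench height under the nest's centre, z up, y along the closed strap: pivot post at y = -85 mm, steel latch head at y = +85 mm. The unit stands between them at z = 12 mm inside four white lugs 10 mm high. The latch head's flat top is at z = 103 mm, the fixture's highest part but for the knobs.
- bore (a point): Centre of the upright pin bore, 13.5 mm wide, on the latch head's top face (fixture x 0, y 85, z 103 mm). It runs down through upper cheek, strap end and lower cheek to z = 66 mm. The strap leaves the latch towards +x; a web closes the -x side.
- notch_mouth (a point): Point 5 mm outside the mouth of the parking notch, on its centre line at the height of its plate's top (fixture x -46, y 114, z 103 mm). The notch is a slot right through the 12 mm top plate, entered along the fixture's -y: flared from 27 mm wide at y = 109 to 15 mm wide at y = 97, straight to its closed end at y = 79. All is free below the plate and before the mouth.
- notch_seat (a point): Pin axis when fully home, at the height of the plate's top (fixture x -44.6, y 84.8, z 103 mm), against the closed end and the +x wall. A brass spring plunger, round nose 8 mm wide, stands 5 mm out of the -x wall at y = 90, z = 97 mm; the shank pushes it back 2 to 3 mm in passing (5 to 10 N) and is then gripped, so that it does not sink by itself: press it down.
- lock_pin: Loose upright lock pin, 110 g, in the bore at the start. Origin on its axis at the underside of its collar, z up. Below: round steel shank 12 mm wide, 40 mm long, foot chamfered. Above: collar 22 mm wide, 5 mm thick, neck 14 mm wide up to 11 mm, round red knob 24 mm wide from 11 to 38 mm, gripped from above. The collar rests on the latch head's top, in the bore as in the notch.
- strap (a joint): Swing of the blue steel strap about its upright pivot, rad: 0 closed over the drive unit, 1.5 open at its stop. Opening turns it clockwise seen from above, its free end going towards the fixture's +x. It is level, stays where it is left and turns with about 1 N at the knob.
- strap_knob (a point): Centre of the round black grip knob on the strap: 22 mm wide, from 102 to 124 mm above the bench, this point at 113 mm, 77 mm from the pivot axis. The strap is 24 mm wide; its top is at z = 90 mm, its underside at 78 mm.
- strap_pivot (a point): Pivot axis of the strap, at the height of the strap's top face (fixture x 0, y -85, z 90 mm). The strap reaches 188 mm from it.
- passed_unit: Loose drive unit under the strap: upright round can, black below, light grey on top, 52 mm wide (56 mm over its connector), 64 mm high, 210 g. Origin at the centre of its underside, z up. Best gripped by the top part with the fingers closing along the fixture's x, as the posts stand on either side of it along y.
- tray: Grey plastic tray, fixed, 228 x 86 x 30 mm over its rim: three pockets in a row along its x axis, each 68 x 70 mm inside, centres at x = -72, 0 and +72 mm; those at 0 and +72 are occupied. Origin at bench height under its centre. Pocket floors at z = 4 mm, rim and dividers up to z = 30 mm.
- empty_pocket (a point): Centre of the empty pocket's floor (tray x -72, y 0, z 4 mm). Grip across the row (along the tray's y) to stay clear of the neighbouring unit.
- tray_unit_a: Like drive unit, standing in the tray's middle pocket; to be left alone. Origin at the centre of its underside.
- tray_unit_b: Like drive unit, standing in the tray's far pocket; to be left alone. Origin at the centre of its underside.
- test_plug: Small round test plug with yellow tape, 53 mm long, lying on the bench; to be left alone.
Things that resemble listed ones, but are neither listed nor needed, are in the scene too. What is meant by the lock_pin is not yellow, and is the smaller of those in its own colour.

How it is judged:
By the outcome, as a careful person would: the job done as asked, in the order asked, and still so for the second after the job is handed in, with the robot touching nothing.
It also fails if it takes over 58 s, if anything falls off the work surface, if the arm or the gripper's body presses on something with over 40 N, if the wrist force passes 120 N, or if a joint passes its speed limit or range.

### The arm

A 6-joint arm with a two-finger parallel gripper is mounted at the origin on a cart in front of the work surface, level with it; the furniture and walls round the work are solid. World frame = base frame: x ahead of the robot, y to its left, z up, the work surface at z = 0. Lengths are in m, angles in rad, forces in N, time in s.
With the tool pointing down it reaches from about 0.375 to 0.975 m from the base axis. Payload 3.8 kg.
Tool frame: the origin (TCP) lies at the very end of the fingers, on their centre line; the grasp point (between the pads) lies 19 mm behind it; z points along the fingers, y is the line along which they close (so a half turn about z gives the same grasp; the last joint's range is limited). The gripper opens to 85 mm and grips with 20 to 120 N. Pads are 22 mm wide; open, the fingers measure 114 mm over their backs; the gripper's body (76 mm by 85 mm) begins 54 mm behind the grasp point. The pads swing forward as they close: fully open they stand 13 mm farther back than shut.
Start: joints at [1.25, 0.264, 1.604, -0, 1.274, -0.037], TCP at [0.189, 0.648, 0.231] pointing down, gripper open.
Joint ranges: [-2.63, 2.63], [-0.94, 2.18], [0.31, 2.57], [-1.31, 4.45], [0, 2.66], [-2.55, 2.55]. Speed limits (rad/s): [2.57, 2.57, 3.14, 3.14, 3.14, 3.14].

### API

Orientations are given as a rotation vector (axis times angle).
In Python, from workcell import * gives the robot as it stands.
- The arm moves only by the shell command python3 -m crank 'ROWS' [OPENING] [FORCE]. ROWS is JSON, a list that holds one entry, the list of rows, each a list of 6 numbers: the shift along the tool's x, y, z in cm, then the turn, a rotation vector about the tool's x, y, z in rad. In form: [[[dx, dy, dz, ax, ay, az], ...]]. A call has 1 to 8 rows; each row shifts and turns the commanded pose from where the row before left it, along the tool's axes as they then stand; what a row does not reach is not made up. A row lasts 1/12 s, in which the tool goes at most 41.7 mm and 7.16 degrees, less where a joint would pass 70% of its speed; a pose out of reach is approached as far as the arm can. A call with a gripper value outside its range is refused whole. OPENING is the finger opening in cm, from 0 to 8.54, set as the call begins (- or left out, the last holds). The fingers move at their own pace and stop on an object; FORCE is the grip in N (left out, the last holds). Time passes only in rows, so rows that do not move let the fingers close. It gives the time, the measured TCP pose, the force, the opening and the grip force at its end, in the units of the state.
- read_state(): the state, without advancing time (a new reading comes with each control period).
- read_camera(name): name is "scene" or "top" or "wrist"; returns the picture (400x640x3 uint8, blue, green, red); there is no depth.
- camera_model(name): a dict with "camera_matrix" (3x3 intrinsics, pixels), "R" (3x3) and "t" (3): a world point X has camera coordinates R X + t. Camera axes: x right, y down, z forward; pixel columns grow to the right and rows downward; lengths in m; the calibration is good to about 2 mm. A picture is of the moment at which its call begins: read the wrist's pose just before it. camera_model takes no time and is no camera call; for the wrist camera it gives the pose at the moment of the call.
- finish_job(): hands the job in; it is judged then, once.
The state is a dict: "time": time; "q": joint angles; "joint_vel": joint speeds; "joint_torque": joint torques, N m; "tool_pos": TCP position; "tcp_rot": TCP orientation; "wrist_force": force on the tool from outside, world axes, zero at the start; "torque": the same for the moment, N m; "width": opening from 0.0 (shut) to 1.0 (fully open); "grip_force": force on a finger pad.
Only numpy, scipy, OpenCV 4.12 (cv2) and the standard library are available. Lean on these libraries where they do the work, as an engineer would, in place of code of your own. Each camera call takes 0.05 s, during which the arm holds its last target. There are 200 camera calls.

## Working session

There is one attempt and no reset: what is moved stays moved. The work goes in short steps, Python scripts to look and compute and a shell command to move; the robot and the scene stay as the last step left them, time stands still between calls to the robot, and variables do not carry over. Pictures are saved under pics/ and viewed, at most 10 in all, crops included, and the job is handed in when it is done.

```bash
ls; mkdir -p pics; python3 - <<'E'
from workcell import *
import cv2,numpy as np
print(read_state())
for n in ("scene","top"):
    cv2.imwrite(f"pics/{n}0.png",read_camera(n)); m=camera_model(n); print(n,{k:np.round(v,4).tolist() for k,v in m.items() if k in("camera_matrix","R","t")})
E
```

```text
pics
{'time': 0.0, 'q': array([ 1.25009432e+00,  2.64758818e-01,  1.60536050e+00,  1.23886004e-06,
        1.27369403e+00, -3.69085477e-02]), 'joint_vel': array([ 8.49895133e-04, -5.90739521e-05, -3.96621100e-04,  3.14887312e-04,
       -3.59911725e-04, -4.35227800e-04]), 'joint_torque': array([-2.61681871e-04, -5.15122783e+01, -3.67304707e+01, -1.39619929e-04,
        1.33323896e-02, -2.52726215e-05]), 'tool_pos': array([0.18877875, 0.64731247, 0.2299655 ]), 'tcp_rot': array([-0.44423156, -3.10962412,  0.00343187]), 'wrist_force': array([ 0.43249677, -0.34360564,  0.88776348]), 'torque': array([0.00137536, 0.02823022, 0.01297689]), 'grip_force': 0.0, 'width': 0.9987171505122426}
scene {'camera_matrix': [[427.3313, 0.0, 320.87], [0.0, 427.3313, 197.4878], [0.0, 0.0, 1.0]], 'R': [[0.5413, -0.8408, -0.0088], [-0.5747, -0.3623, -0.7338], [0.6138, 0.4022, -0.6793]], 't': [-0.1002, 0.4803, 0.4595]}
top {'camera_matrix': [[452.6186, 0.0, 317.2417], [0.0, 452.6186, 201.122], [0.0, 0.0, 1.0]], 'R': [[0.0167, -0.9991, 0.0401], [-0.9904, -0.022, -0.1361], [0.1369, -0.0374, -0.9899]], 't': [0.2069, 0.6106, 0.9047]}
```

View pics/top0.png

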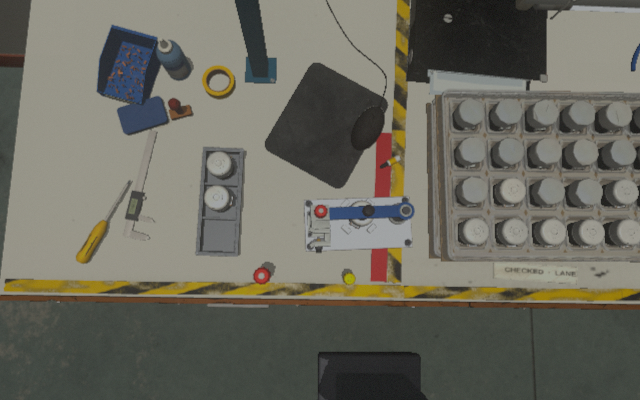

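View pics/scene0.png

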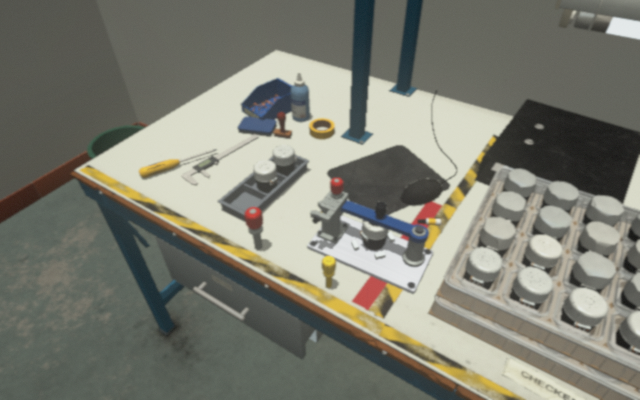

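The top view shows the fixture with its latch at the left (320,211) and pivot at (406,210), and the tray at (220,200) with its empty pocket at (220,237). Red-knob candidates are (320,211), in the latch head, and (262,276), standing at the bench edge and looking bigger. The yellow one at (349,279) is excluded. The pin in the latch fits the description, and I'll confirm that in an enlarged crop.

```bash
cat > h.py <<'E'
from workcell import *
import cv2,numpy as np
from scipy.spatial.transform import Rotation as Ro
def ray(m,u,v,z):
    K,R,t=[np.array(m[k]) for k in("camera_matrix","R","t")]
    d=R.T@np.linalg.solve(K,[u,v,1.]); c=-R.T@t
    return c+d*(z-c[2])/d[2]
def proj(m,X):
    p=np.array(m["R"])@np.array(X)+np.array(m["t"]); p=np.array(m["camera_matrix"])@p; return p[:2]/p[2]
def blobs(img,lo,hi,amin=15):
    hsv=cv2.cvtColor(img,cv2.COLOR_BGR2HSV); k=cv2.inRange(hsv,np.array(lo),np.array(hi))
    if lo[0]==0: k|=cv2.inRange(hsv,np.array([172,lo[1],lo[2]]),np.array([180,255,255]))
    n,_,s,c=cv2.connectedComponentsWithStats(k)
    return [(s[i].tolist(),c[i].round(1).tolist()) for i in range(1,n) if s[i,4]>amin]
E
python3 - <<'E'
from h import *
im=cv2.imread("pics/top0.png"); 
cv2.imwrite("pics/crop1.png",cv2.resize(im[140:290,190:425],None,fx=3.4,fy=3.4,interpolation=cv2.INTER_CUBIC))
for n in("top","scene"):
    i=cv2.imread(f"pics/{n}0.png"); print(n,[b for b in blobs(i,(0,150,90),(6,255,255),20) if b[0][4]<400])
    print([b for b in blobs(i,(108,150,40),(122,255,255),200)])
E
```

```text
top [([315, 205, 11, 12, 72], [320.0, 210.8]), ([254, 268, 16, 16, 145], [261.4, 275.1])]
[]
scene [([332, 179, 10, 7, 37], [336.8, 182.9]), ([418, 203, 22, 16, 190], [428.9, 210.5]), ([246, 208, 15, 11, 78], [252.6, 214.2]), ([355, 281, 28, 26, 297], [367.8, 294.2])]
[]
```

View pics/crop1.png

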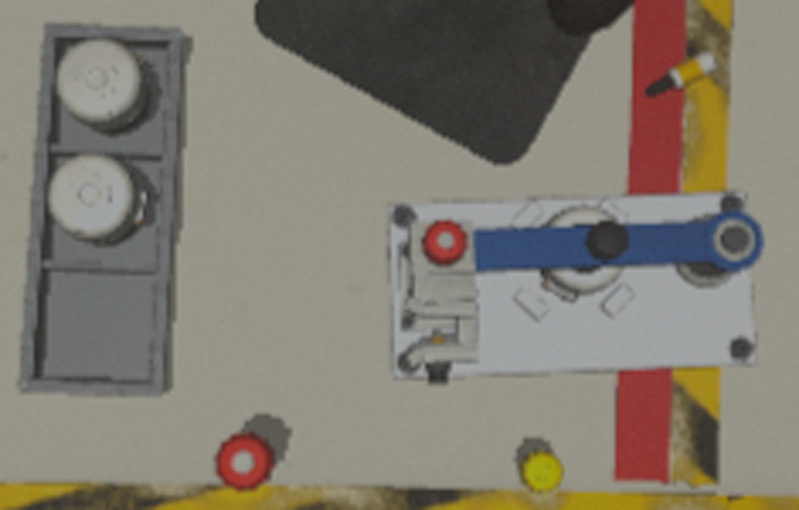

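The crop confirms it: the small red knob at crop (445,241) sits in the latch. The decoy at (242,461) is larger and stands free. Pivot ring is at about (736,240), the strap knob at (607,241), and the tray rim corners at (45,24), (187,30), (168,393) and (20,390).

```bash
python3 - <<'E'
from h import *
m=camera_model("top")
f=lambda u,v,z:ray(m,190+(u+.5)/3.4-.5,140+(v+.5)/3.4-.5,z)
P=f(445,241,.128);V=f(736,240,.090);K=f(607,241,.118)
print("pin",P,"pivot",V,"knob",K,np.linalg.norm((P-V)[:2]),np.linalg.norm((K-V)[:2]))
for c in [(388,205),(745,192),(757,362),(396,379)]: print(f(*c,.012).round(4))
T=[f(*c,.03) for c in [(45,24),(187,30),(168,393),(20,390)]]
print(np.round(T,4),np.mean(T,0)); 
for a,b in((0,3),(1,2),(0,1),(3,2)): print(np.linalg.norm(T[a]-T[b]))
d=(T[0]+T[1]-T[2]-T[3]); print("tray x ang",np.arctan2(d[1],d[0]))
d=P-V; print("fix yang-90",np.arctan2(d[1],d[0])-np.pi/2)
ms=camera_model("scene"); print(proj(ms,P), proj(m,P))
w=camera_model("wrist"); print(w); s=read_state(); R=Ro.from_rotvec(s["tcp_rot"]).as_matrix(); print(R.round(3)); c=-np.array(w["R"]).T@w["t"]; print("cam in tool",R.T@(c-s["tool_pos"]), (np.array(w["R"])@R).round(3))
E
```

```text
pin [0.57632137 0.21574397 0.128     ] pivot [0.58498375 0.04483481 0.09      ] knob [0.57943912 0.12441434 0.118     ] 0.17112853347729537 0.0797724508854752
[0.6119 0.2467 0.012 ]
[0.6253 0.0202 0.012 ]
[0.5179 0.0138 0.012 ]
[0.5033 0.2395 0.012 ]
[[0.7182 0.4621 0.03  ]
 [0.7167 0.3743 0.03  ]
 [0.492  0.3771 0.03  ]
 [0.4922 0.4655 0.03  ]] [0.60476305 0.41975327 0.03      ]
0.22596639790232453
0.224758155118103
0.08783440702905818
0.08847390450707437
tray x ang -0.013666794839144205
fix yang-90 0.05064077613447937
[336.25522051 185.4124328 ] [320.52941176 210.52941176]
{'camera_matrix': array([[334.37506726,   0.        , 319.7846424 ],
       [  0.        , 334.37506726, 205.94188514],
       [  0.        ,   0.        ,   1.        ]]), 'R': array([[ 0.28075486,  0.95977592, -0.00262624],
       [ 0.91632684, -0.26722906,  0.29821762],
       [ 0.28552028, -0.08613254, -0.95449429]]), 't': array([-0.67221573, -0.03825258,  0.38040153])}
[[-0.96   0.28  -0.001]
 [ 0.28   0.96  -0.002]
 [ 0.    -0.002 -1.   ]]
cam in tool [ 0.07639093 -0.00136772 -0.14265794] [[-0.001  1.     0.001]
 [-0.954 -0.001 -0.298]
 [-0.298 -0.001  0.954]]
```

```bash
python3 -m crank '[[[0,0,0,0,0,-0.114],[0,0,0,0,0,-0.114],[0,0,0,0,0,-0.114],[-2.2,-2.8,0,0,0,0],[-2.2,-2.8,0,0,0,0],[-2.2,-2.8,0,0,0,0],[-2.2,-2.8,0,0,0,0],[-2.2,-2.8,0,0,0,0]]]'
python3 -m crank '[[[-2.2,-2.8,0,0,0,0],[-2.2,-2.8,0,0,0,0],[-2.2,-2.8,0,0,0,0],[-2.2,-2.8,0,0,0,0],[-2.2,-2.8,0,0,0,0],[-2.2,-2.8,0,0,0,0],[-2.2,-2.8,0,0,0,0],[-2.2,-2.8,0,0,0,0]]]'
python3 -m crank '[[[-2.2,-2.8,0,0,0,0],[-2.2,-2.8,0,0,0,0],[-2.2,-2.8,0,0,0,0],[-0.9,-0.5,0,0,0,0],[0,0,0,0,0,0],[0,0,0,0,0,0]]]' 6
python3 - <<'E'
from h import *
m=camera_model("wrist"); im=read_camera("wrist"); cv2.imwrite("pics/w1.png",im); np.savez("w1.npz",**m)
s=read_state();print(s["time"],s["tool_pos"],s["tcp_rot"],s["wrist_force"])
print([b for b in blobs(im,(0,150,70),(6,255,255),100)])
for n,P in dict(pin=[.5763,.2157,.128],knob=[.5794,.1244,.124],piv=[.585,.0448,.09]).items(): print(n,proj(m,P))
E
```

```text
time: 0.77
tool_pos: [0.3075, 0.513, 0.2306]
tcp_rot: [0.092, -3.14, 0.001]
wrist_force: [-0.1, -0.2, -0.4]
width: 1.003
grip_force: 0.0
time: 1.43
tool_pos: [0.4963, 0.2996, 0.2308]
tcp_rot: [0.091, -3.14, 0.0]
wrist_force: [0.1, 1.1, -0.3]
width: 1.002
grip_force: 0.0
time: 1.93
tool_pos: [0.5755, 0.2165, 0.2306]
tcp_rot: [0.089, -3.139, -0.0]
wrist_force: [-0.7, 0.6, -0.5]
width: 0.706
grip_force: 0.0
1.9833 [0.57494758 0.21719614 0.23066873] [ 9.10407874e-02 -3.13861576e+00 -4.42819077e-04] [ 0.46536936 -0.08763235 -0.59870531]
[([450, 25, 46, 47, 1246], [470.9, 47.9]), ([183, 37, 30, 71, 2047], [197.4, 72.4]), ([305, 190, 31, 34, 624], [319.9, 206.6]), ([186, 210, 28, 97, 1980], [198.4, 254.9])]
pin [320.46273839 207.38497548]
knob [203.23278568 203.38055763]
piv [125.33398579 193.41560599]
```

View pics/w1.png

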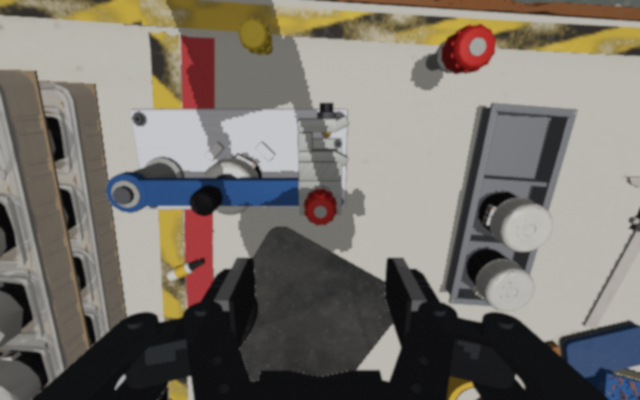

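The wrist view shows the pin knob at (320,207), strap knob at (205,201) and pivot at (124,193). All are within 2 px of the top-view estimates, so I'll descend and grip.

```bash
python3 -m crank '[[[-0.1,-0.18,3.2,0,0,0],[0,0,3.2,0,0,0],[0,0,3.2,0,0,0],[0,0,1.6,0,0,0],[0,0,1.0,0,0,0],[0,0,0,0,0,0]]]' 5 70
python3 -m crank '[[[0,0,0,0,0,0],[0,0,0,0,0,0],[0,0,0,0,0,0],[0,0,0,0,0,0],[0,0,0,0,0,0],[0,0,0,0,0,0],[0,0,0,0,0,0]]]' 0 70
```

```text
time: 2.48
tool_pos: [0.5738, 0.2157, 0.1063]
tcp_rot: [0.094, -3.135, 0.002]
wrist_force: [0.3, 0.1, 0.0]
width: 0.584
grip_force: 0.0
time: 3.07
tool_pos: [0.5784, 0.216, 0.1117]
tcp_rot: [-0.091, 3.137, 0.003]
wrist_force: [-0.3, 2.3, 7.0]
width: 0.252
grip_force: 69.2
```

```bash
python3 -c "
from h import *
for i in range(3):
    s=read_state();print(s['tool_pos'],s['wrist_force'],s['torque'])"
python3 -m crank '[[[0,0,-0.3,0,0,0],[0,0,-0.5,0,0,0],[0,0,-0.8,0,0,0],[0,0,-0.8,0,0,0],[0,0,0,0,0,0]]]'

```

```text
[0.57837791 0.216004   0.11166537] [-0.31042722  2.33831602  7.00402288] [ 0.38651086  0.10322666 -0.0340921 ]
[0.57837791 0.216004   0.11166537] [-0.31042722  2.33831602  7.00402288] [ 0.38651086  0.10322666 -0.0340921 ]
[0.57837791 0.216004   0.11166537] [-0.31042722  2.33831602  7.00402288] [ 0.38651086  0.10322666 -0.0340921 ]
time: 3.48
tool_pos: [0.5781, 0.2156, 0.1348]
tcp_rot: [-0.091, 3.137, 0.002]
wrist_force: [2.1, 2.4, 1.5]
width: 0.254
grip_force: 69.5
```

```bash
python3 -m crank '[[[0,0,-1.0,0,0,0],[0,0,-1.2,0,0,0],[0,0,-0.8,0,0,0],[0,0,0,0,0,0],[0,0,0,0,0,0]]]'
python3 - <<'E'
from h import *
m=camera_model("wrist"); s=read_state(); im=read_camera("wrist"); cv2.imwrite("pics/w2.png",im[60:360,160:480].repeat(2,0).repeat(2,1)); np.savez("w2.npz",**m)
print(s["tool_pos"],s["tcp_rot"],s["wrist_force"],s["width"]); R=Ro.from_rotvec(s["tcp_rot"]).as_matrix()
for d in (0,-.01,-.019): print(proj(m,s["tool_pos"]+R@[0,0,d]))
print([b for b in blobs(im,(0,150,70),(6,255,255),100)])
E
```

```text
time: 3.9
tool_pos: [0.5767, 0.2146, 0.1636]
tcp_rot: [0.091, -3.14, 0.001]
wrist_force: [-0.2, -0.5, -1.3]
width: 0.254
grip_force: 69.3
[0.57673587 0.21458563 0.16360572] [ 9.12775301e-02 -3.14023694e+00  8.57664046e-04] [-0.22908821 -0.48251697 -1.30372046] 0.254173235690633
[322.71876273 270.74863838]
[322.8948101  281.55215905]
[323.07364074 292.52648083]
[([498, 0, 64, 60, 2327], [527.8, 27.8]), ([152, 19, 41, 88, 3243], [172.3, 63.2]), ([162, 237, 33, 88, 1938], [178.4, 278.6]), ([293, 266, 54, 56, 1972], [319.5, 292.5])]
```

View pics/w2.png

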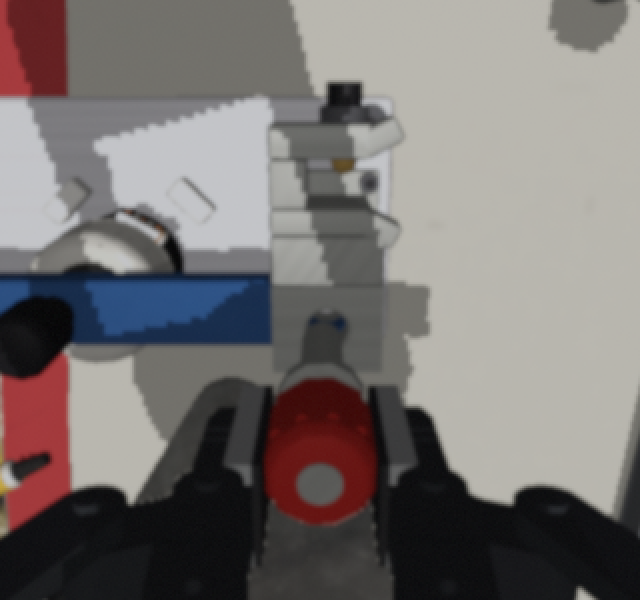

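The pin is held upright and free, its foot just above the bore at full-image (323,221). The notch slot lies at about v=151, with its closed end near u=313, the brass plunger at (331,141) and the mouth at the right.

```bash
python3 - <<'E'
from h import *
m=dict(np.load("w2.npz"))
F=lambda u,v,z:ray(m,160+u/2-.25,60+v/2-.25,z)
for yaw in(.05,.06):
    c,s=np.cos(yaw),np.sin(yaw); B=np.array([.5761,.2155,0])
    W=lambda x,y,z:B+[c*x-s*(y-85e-3),s*x+c*(y-85e-3),z]
    for n,p in dict(bore=(0,.085,.103),plungertip=(-.0485,.09,.097),end=(-.046,.079,.103),cornerMouth_px=(-.046+.0135,.109,.103),cornerMouth_nx=(-.046-.0135,.109,.103),seat=(-.0446,.0848,.103)).items():
        q=proj(m,W(*p)); print(yaw,n,W(*p).round(4),((q-[160,60])*2).round(1))
print("bore from px",F(327,318,.103)); print("pin top",ray(m,160+320/2,60+485/2,.1636-.1117+.141), "pin axis vs tcp")
E
```

```text
0.05 bore [0.5761 0.2155 0.103 ] [327.  329.6]
0.05 plungertip [0.5274 0.2181 0.097 ] [344.5 176.7]
0.05 end [0.5305 0.2072 0.103 ] [308.9 187.3]
0.05 cornerMouth_px [0.5424 0.2378 0.103 ] [405.6 231.7]
0.05 cornerMouth_nx [0.5155 0.2365 0.103 ] [409.8 142.7]
0.05 seat [0.5316 0.2131 0.103 ] [327.9 192.1]
0.06 bore [0.5761 0.2155 0.103 ] [327.  329.6]
0.06 plungertip [0.5274 0.2176 0.097 ] [343.  176.5]
0.06 end [0.5305 0.2068 0.103 ] [307.3 187.5]
0.06 cornerMouth_px [0.5422 0.2375 0.103 ] [404.6 230.9]
0.06 cornerMouth_nx [0.5153 0.2359 0.103 ] [407.8 141.9]
0.06 seat [0.5316 0.2126 0.103 ] [326.4 192.1]
bore from px [0.57197392 0.21508777 0.103     ]
pin top [0.57485415 0.21319441 0.1929    ] pin axis vs tcp
```

```bash
python3 -m crank '[[[0.8,0.7,0,0,0,0],[1.5,1.3,0,0,0,0],[1.5,1.3,0,0,0,0],[0.73,0.7,0,0,0,0],[0,0,0,0,0,0],[0,0,1.5,0,0,0],[0,0,2.0,0,0,0],[0,0,1.4,0,0,0]]]'
python3 -m crank '[[[0,0,0,0,0,0],[0,0,0,0,0,0]]]'
python3 - <<'E'
from h import *
m=camera_model("wrist"); s=read_state(); im=read_camera("wrist"); cv2.imwrite("pics/w3.png",im[100:340,190:450].repeat(2,0).repeat(2,1)); np.savez("w3.npz",**m)
print(s["tool_pos"],s["tcp_rot"],s["wrist_force"],s["width"])
E
```

```text
time: 4.62
tool_pos: [0.5293, 0.252, 0.1132]
tcp_rot: [-0.092, 3.14, -0.001]
wrist_force: [-0.6, -0.1, -1.1]
width: 0.256
grip_force: 69.3
time: 4.78
tool_pos: [0.5287, 0.2516, 0.1131]
tcp_rot: [0.091, -3.138, 0.002]
wrist_force: [0.6, 0.2, -0.9]
width: 0.26
grip_force: 69.3
[0.52867382 0.25159957 0.11313128] [ 9.12838146e-02 -3.13789744e+00  2.07035860e-03] [ 0.57991962  0.21455946 -0.88936305] 0.25979993600003376
```

View pics/w3.png

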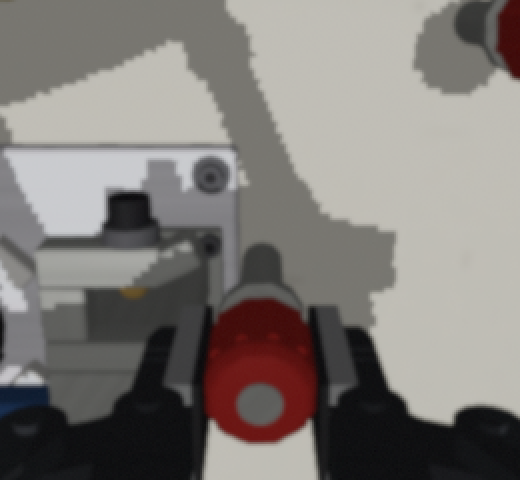

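The pin is held in front of the mouth. The slot runs about v=285–341 in the crop and the collar's front edge is at about v=283. I'll check these numerically.

```bash
python3 - <<'E'
from h import *
m=dict(np.load("w3.npz"))
F=lambda u,v,z:ray(m,190+u/2-.25,100+v/2-.25,z)
for n,a in dict(nxwall=(110,287,.103),pxwall=(110,341,.103),pxwall2=(110,372,.103),collarfront=(260,283,.106),foot=(262,243,.066),footL=(243,265,.066),footR=(282,265,.066),plungertip=(133,299,.097),ktop=(261,405,.144)).items(): print(n,F(*a).round(4))
E
```

```text
nxwall [0.5212 0.2125 0.103 ]
pxwall [0.5362 0.2124 0.103 ]
pxwall2 [0.5451 0.2123 0.103 ]
collarfront [0.5167 0.2495 0.106 ]
foot [0.5208 0.2503 0.066 ]
footL [0.5282 0.2449 0.066 ]
footR [0.5275 0.2568 0.066 ]
plungertip [0.5269 0.2171 0.097 ]
ktop [0.5257 0.2503 0.144 ]
```

```bash
python3 -m crank '[[[0,-0.7,0,0,0,0],[0,-0.8,0,0,0,0],[0,-0.5,0,0,0,0],[0,-0.35,0,0,0,0],[0,-0.35,0,0,0,0],[0,-0.35,0,0,0,0],[0,-0.35,0,0,0,0],[0,-0.35,0,0,0,0]]]'
python3 -m crank '[[[0,-0.3,0,0,0,0],[0,0,0,0,0,0],[0,0,0,0,0,0]]]'
```

```text
time: 5.5
tool_pos: [0.5331, 0.2175, 0.1156]
tcp_rot: [-0.089, 3.136, 0.009]
wrist_force: [1.7, 6.1, -0.7]
width: 0.257
grip_force: 69.6
time: 5.75
tool_pos: [0.5331, 0.2132, 0.1155]
tcp_rot: [-0.09, 3.137, 0.005]
wrist_force: [2.2, 4.7, -0.4]
width: 0.254
grip_force: 69.7
```

```bash
python3 -m crank '[[[0,-0.2,0,0,0,0],[0,-0.2,0,0,0,0],[0,0,0,0,0,0],[0,0,0,0,0,0]]]'
```

```text
time: 6.08
tool_pos: [0.5332, 0.2126, 0.1156]
tcp_rot: [-0.088, 3.136, 0.014]
wrist_force: [0.4, 15.2, -2.3]
width: 0.255
grip_force: 70.1
```

```bash
python3 -m crank '[[[0,0.2,0.1,0,0,0],[0,0,0.2,0,0,0],[0,0,0.2,0,0,0],[0,0,0.1,0,0,0],[0,0,0,0,0,0],[0,0,0,0,0,0]]]'
```

```text
time: 6.58
tool_pos: [0.5336, 0.2132, 0.1116]
tcp_rot: [-0.09, 3.136, 0.01]
wrist_force: [-2.8, 8.4, 8.4]
width: 0.256
grip_force: 70.8
```

```bash
python3 -m crank '[[[0,0,0.2,0,0,0],[0,0,0.2,0,0,0],[0,0,0,0,0,0],[0,0,0,0,0,0]]]'
```

```text
time: 6.92
tool_pos: [0.5339, 0.2133, 0.1114]
tcp_rot: [-0.09, 3.135, 0.01]
wrist_force: [-10.2, 4.5, 28.3]
width: 0.254
grip_force: 72.9
```

Force rises to 28 N with no further travel, so the collar is down. I'll back off the press, release, rise and look.

```bash
python3 -m crank '[[[0,0.1,-0.4,0,0,0],[0,0,0,0,0,0]]]'
python3 -m crank '[[[0,0,0,0,0,0],[0,0,0,0,0,0],[0,0,0,0,0,0],[0,0,0,0,0,0],[0,0,-1.5,0,0,0],[0,0,-3.5,0,0,0],[0,0,-3.5,0,0,0],[0,0,-3,0,0,0]]]' 5
python3 -m crank '[[[0,0,0,0,0,0],[0,0,0,0,0,0]]]'
python3 - <<'E'
from h import *
m=camera_model("wrist"); s=read_state(); im=read_camera("wrist"); c=im[80:320,120:440]; cv2.imwrite("pics/w4.png",cv2.resize(c,None,fx=2.4,fy=2.4)); np.savez("w4.npz",**m)
print(s["tool_pos"],s["tcp_rot"],s["wrist_force"],s["width"])
for b in blobs(im,(0,150,70),(6,255,255),100): print(b,ray(m,*b[1],.128).round(4))
E
```

```text
time: 7.08
tool_pos: [0.5335, 0.2133, 0.1117]
tcp_rot: [-0.091, 3.135, 0.007]
wrist_force: [-2.2, 6.0, 9.6]
width: 0.252
grip_force: 71.0
time: 7.75
tool_pos: [0.5315, 0.2104, 0.2244]
tcp_rot: [0.091, -3.139, 0.001]
wrist_force: [1.3, 1.1, 0.7]
width: 0.587
grip_force: 0.0
time: 7.92
tool_pos: [0.5334, 0.2111, 0.2259]
tcp_rot: [-0.091, 3.136, 0.002]
wrist_force: [0.7, 0.1, -1.0]
width: 0.584
grip_force: 0.0
[0.5333526  0.21109287 0.2258785 ] [-9.08158501e-02  3.13551094e+00  1.87523397e-03] [ 0.66951584  0.14376542 -0.96392668] 0.5835794794272416
([188, 80, 30, 67, 1900], [202.9, 113.6]) [0.4698 0.125  0.128 ]
([450, 84, 44, 42, 1142], [469.9, 104.6]) [0.4533 0.3086 0.128 ]
([308, 188, 32, 35, 663], [322.9, 205.4]) [0.5317 0.212  0.128 ]
([191, 252, 27, 64, 1026], [202.0, 281.6]) [0.602  0.1179 0.128 ]
```

View pics/w4.png

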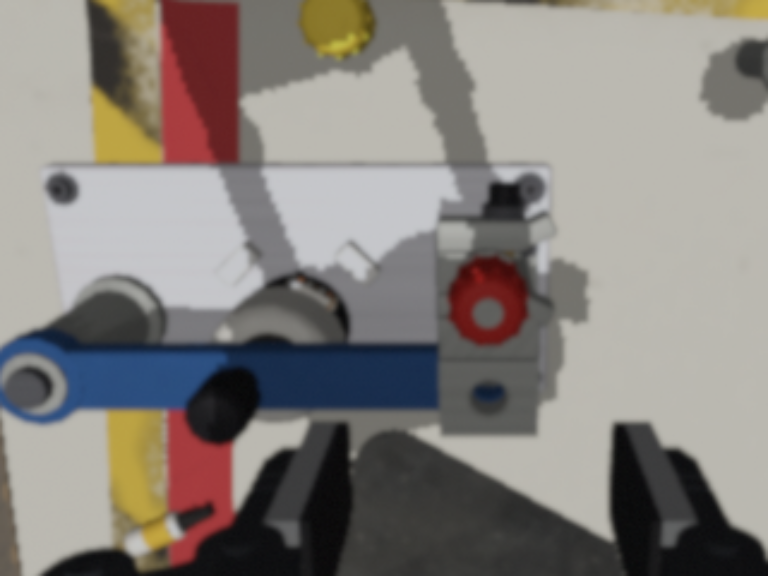

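The parked pin measures (0.5317, 0.212) against an expected (0.5316, 0.213). It's upright in the notch and the bore at crop (488,395) is empty. Next is the strap knob, whose top is at about crop (216,413).

```bash
python3 - <<'E'
from h import *
m=dict(np.load("w4.npz")); F=lambda u,v,z:ray(m,120+(u+.5)/2.4-.5,80+(v+.5)/2.4-.5,z)
k=F(216,413,.124); print("knob",k,"pivot",F(32,380,.09),"bore",F(488,398,.103)); 
print("pin expected seat ring",F(487,314,.141))
s=read_state();R=Ro.from_rotvec(s["tcp_rot"]).as_matrix(); print(s["tool_pos"])
for K in(k,[.5811,.1226,.097]): print(R.T@(np.array([K[0],K[1],.097])-s["tool_pos"])*100)
print(s["q"])
E
```

```text
knob [0.57697565 0.1239517  0.124     ] pivot [0.58409977 0.04433354 0.09      ] bore [0.57585631 0.21503381 0.103     ]
pin expected seat ring [0.53143227 0.21168761 0.141     ]
[0.531967   0.21068474 0.22364546]
[-3.97925783 -8.91970878 12.66803113]
[-4.38316808 -9.07854878 12.66839524]
[ 3.33704601e-01  7.49107059e-02  1.83753340e+00 -2.47329828e-04
  1.22827165e+00 -1.29498381e+00]
```

```bash
python3 -m crank '[[[-1.4,-3,0,0,0,0],[-1.4,-3,0,0,0,0],[-1.4,-3,0,0,0,0],[0,0,3.2,0,0,0],[0,0,3.2,0,0,0],[0,0,3.2,0,0,0],[0,0,2.0,0,0,0],[0,0,1.0,0,0,0]]]' 5 40
python3 -m crank '[[[0,0,0,0,0,0],[0,0,0,0,0,0],[0,0,0,0,0,0],[0,0,0,0,0,0],[0,0,0,0,0,0],[0,0,0,0,0,0],[0,0,0,0,0,0]]]' 0 40
```

```text
time: 8.63
tool_pos: [0.574, 0.1223, 0.0907]
tcp_rot: [0.09, -3.129, 0.003]
wrist_force: [-1.0, -0.3, -0.5]
width: 0.588
grip_force: 0.0
time: 9.22
tool_pos: [0.579, 0.1237, 0.0975]
tcp_rot: [-0.092, 3.14, 0.0]
wrist_force: [1.0, 1.1, -7.7]
width: 0.236
grip_force: 39.8
```

```bash
python3 -m crank '[[[-0.4,-0.01,0,0,0,0.052],[-0.82,-0.044,0,0,0,0.107],[-0.82,-0.044,0,0,0,0.107],[-0.82,-0.044,0,0,0,0.107],[-0.82,-0.044,0,0,0,0.107],[-0.82,-0.044,0,0,0,0.107],[-0.82,-0.044,0,0,0,0.107]]]'
```

```text
time: 9.8
tool_pos: [0.6299, 0.11, 0.0975]
tcp_rot: [0.989, 2.981, 0.004]
wrist_force: [2.3, 4.3, -8.2]
width: 0.235
grip_force: 39.9
```

```bash
python3 -m crank '[[[-0.82,-0.044,0,0,0,0.107],[-0.82,-0.044,0,0,0,0.107],[-0.82,-0.044,0,0,0,0.107],[-0.82,-0.044,0,0,0,0.107],[-0.82,-0.044,0,0,0,0.107],[0,0,0,0,0,0]]]'
python3 -c "
from h import *
s=read_state();p=s['tool_pos'];d=p-[.5848,.0452,0];print(d,np.hypot(d[0],d[1]),np.arctan2(d[0],d[1])+.055)"
```

```text
time: 10.3
tool_pos: [0.6564, 0.0771, 0.0976]
tcp_rot: [1.743, 2.611, 0.007]
wrist_force: [6.0, 6.2, -10.8]
width: 0.238
grip_force: 39.9
[0.07162608 0.03193295 0.09755966] 0.07842198808080258 1.2064167482776564
```

```bash
python3 -m crank '[[[-0.82,-0.044,0,0,0,0.107],[-0.82,-0.044,0,0,0,0.107],[-0.5,-0.02,0,0,0,0.06],[-0.2,0,0,0,0,0],[-0.2,0,0,0,0,0],[0,0,0,0,0,0]]]'
python3 -c "
from h import *
s=read_state();p=s['tool_pos'];d=p-[.5848,.0452,0];print(d,np.hypot(d[0],d[1]),np.arctan2(d[0],d[1])+.055)"
```

```text
time: 10.8
tool_pos: [0.6617, 0.059, 0.0976]
tcp_rot: [-2.076, -2.352, -0.017]
wrist_force: [6.6, 20.2, -11.2]
width: 0.235
grip_force: 39.8
[0.07686319 0.01378338 0.0975671 ] 0.07808925361697461 1.448358697359294
```

```bash
python3 -m crank '[[[0.2,0,0,0,0,0],[0,0,0,0,0,0]]]'
python3 -m crank '[[[0,0,0,0,0,0],[0,0,0,0,0,0],[0,0,0,0,0,0],[0,0,-1.5,0,0,0],[0,0,-3.5,0,0,0],[0,0,-3.5,0,0,0],[0,0,-3.0,0,0,0],[0,0,-1.0,0,0,0.068]]]' 5
python3 - <<'E'
from h import *
s=read_state();R=Ro.from_rotvec(s["tcp_rot"]).as_matrix(); print(R.round(3)); print(R.T@(np.array([.5808,.1306,.21])-s["tool_pos"])*100)
im=read_camera("top"); cv2.imwrite("pics/top2.png",im)
E
```

```text
time: 10.97
tool_pos: [0.6617, 0.0591, 0.0976]
tcp_rot: [-2.076, -2.356, -0.012]
wrist_force: [6.4, 14.8, -10.6]
width: 0.239
grip_force: 39.8
time: 11.63
tool_pos: [0.6632, 0.0534, 0.2305]
tcp_rot: [2.152, 2.278, 0.012]
wrist_force: [0.9, -0.2, 0.5]
width: 0.583
grip_force: 0.0
[[-0.057  0.998  0.011]
 [ 0.998  0.057 -0.   ]
 [-0.001  0.011 -1.   ]]
[ 8.17515353 -7.81069406  1.95780923]
```

```bash
python3 -m crank '[[[2.2,-2.1,0,0,0,0],[2.2,-2.1,0,0,0,0],[2.2,-2.1,0,0,0,0],[1.6,-1.5,0,0,0,0],[0,0,0,0,0,0],[0,0,0,0,0,0]]]' 8.5 60
python3 - <<'E'
from h import *
m=camera_model("wrist"); s=read_state(); im=read_camera("wrist"); cv2.imwrite("pics/w5.png",im); np.savez("w5.npz",**m)
print(s["tool_pos"],s["tcp_rot"],s["wrist_force"],s["width"])
print("unit",proj(m,[.5808,.1306,.076]), "strap end",proj(m,[.5848+.188,.0452,.09]))
E
```

```text
time: 12.18
tool_pos: [0.5764, 0.1316, 0.2223]
tcp_rot: [2.153, 2.287, -0.0]
wrist_force: [0.1, -0.4, -0.1]
width: 0.997
grip_force: 0.0
[0.57638737 0.13161043 0.22231527] [ 2.15318898e+00  2.28693803e+00 -2.90676071e-04] [ 0.05078857 -0.39867896 -0.08042464] 0.9969841967066855
unit [325.43811    190.64867385] strap end [523.7970933  294.05273262]
```

View pics/w5.png

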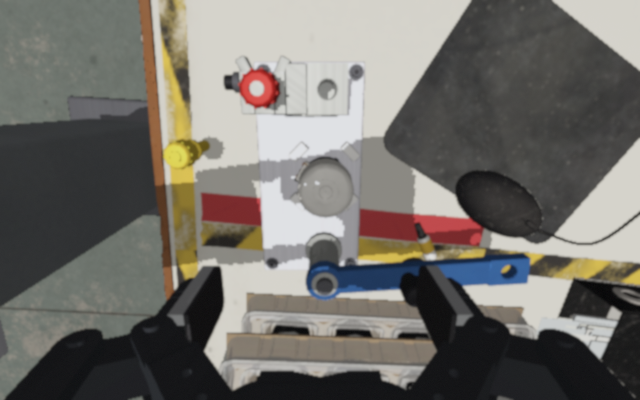

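The wrist view shows the strap swung open to the right, from pivot (324,284) to end hole (508,269). The drive unit's top is at about (327,187), with its connector to the left at (297,195), and the pin is parked at (258,88).

```bash
python3 - <<'E'
from h import *
m=dict(np.load("w5.npz"))
u=ray(m,327,187,.076); a=ray(m,324,284,.09); b=ray(m,508,269,.09); bo=ray(m,327,89,.103)
print("unit",u,"pivot",a,"end",b,"bore",bo,np.linalg.norm(b-a),"strap ang from fix y", np.arctan2((b-a)[0],(b-a)[1])+.057)
s=read_state();R=Ro.from_rotvec(s["tcp_rot"]).as_matrix(); print(s["tool_pos"])
for X in (u,[.5808,.1306,0]): print(R.T@(np.array([X[0],X[1],.041])-s["tool_pos"])*100)
im=read_camera("wrist");g=cv2.GaussianBlur(cv2.cvtColor(im,cv2.COLOR_BGR2GRAY),(3,3),0)
print(cv2.HoughCircles(g,cv2.HOUGH_GRADIENT,1,30,param1=80,param2=18,minRadius=20,maxRadius=35))
E
```

```text
unit [0.5819711  0.13403018 0.076     ] pivot [0.5847835  0.04469614 0.09      ] end [0.75202183 0.07022415 0.09      ] bore [0.57605457 0.21530231 0.103     ] 0.16917546406516057 strap ang from fix y 1.4763210767493025
[0.57717764 0.13106691 0.22239713]
[ 0.27948846  0.48394857 18.13985843]
[-0.0560057   0.34676287 18.13998939]
[[[324.5 190.5  26.6]
  [272.5  80.5  33.3]
  [233.5 352.5  28.8]
  [321.5 260.5  22.1]]]
```

```bash
python3 -m crank '[[[0.1,0.4,2.5,0,0,0],[0,0,3.5,0,0,0],[0,0,3.5,0,0,0],[0,0,3.5,0,0,0],[0,0,2.5,0,0,0],[0,0,1.5,0,0,0],[0,0,1.1,0,0,0],[0,0,0,0,0,0]]]' 8.5 60
python3 -m crank '[[[0,0,0,0,0,0],[0,0,0,0,0,0],[0,0,0,0,0,0],[0,0,0,0,0,0],[0,0,0,0,0,0],[0,0,0,0,0,0]]]' 0 60
```

```text
time: 12.95
tool_pos: [0.5796, 0.1314, 0.0382]
tcp_rot: [-2.155, -2.282, 0.007]
wrist_force: [-1.1, 0.9, 0.2]
width: 0.996
grip_force: 0.0
time: 13.45
tool_pos: [0.5827, 0.1329, 0.044]
tcp_rot: [2.154, 2.284, 0.004]
wrist_force: [-1.8, -1.0, 5.9]
width: 0.6
grip_force: 61.5
```

```bash
python3 -m crank '[[[0,0,-0.5,0,0,0],[0,0,-1.5,0,0,0],[0,0,-2.5,0,0,0],[0,0,-3,0,0,0],[0,0,-3,0,0,0],[0,0,-3,0,0,0],[0,0,-2.2,0,0,0],[0,0,-0.8,0,0,0]]]'
python3 - <<'E'
from h import *
s=read_state();print(s["q"],s["wrist_force"],s["width"]);R=Ro.from_rotvec(s["tcp_rot"]).as_matrix(); print(R.T@(np.array([.533,.4207,s["tool_pos"][2]])-s["tool_pos"])*100,s["tool_pos"])
E
```

```text
time: 14.12
tool_pos: [0.5837, 0.1332, 0.212]
tcp_rot: [2.152, 2.281, 0.011]
wrist_force: [0.6, -0.0, -1.7]
width: 0.596
grip_force: 63.1
[1.82786751e-01 1.28150436e-01 1.80112412e+00 2.89902880e-05
 1.20359454e+00 1.24655080e-01] [ 0.56239415 -0.01468353 -1.72018982] 0.5962517788048443
[ 2.89932528e+01 -3.39058601e+00  2.89075797e-03] [0.58369028 0.13322657 0.21195276]
```

```bash
python3 -m crank '[[[2.5,-0.3,0,0,0,0],[3.8,-0.45,0,0,0,0],[3.9,-0.45,0,0,0,0],[3.9,-0.45,0,0,0,0],[3.9,-0.45,0,0,0,0],[3.9,-0.45,0,0,0,0],[3.9,-0.45,0,0,0,0],[3.2,-0.4,0,0,0,0]]]'
python3 -m crank '[[[0,0,0,0,0,-0.107],[0,0,0,0,0,-0.107],[0,0,0,0,0,-0.107],[0,0,0,0,0,-0.107],[0,0,0,0,0,-0.107],[0,0,0,0,0,-0.107],[0,0,0,0,0,-0.107]]]'
python3 -m crank '[[[0,0,0,0,0,-0.107],[0,0,0,0,0,-0.107],[0,0,0,0,0,-0.107],[0,0,0,0,0,-0.107],[0,0,0,0,0,-0.107],[0,0,0,0,0,-0.107],[0,0,0,0,0,-0.107],[0,0,0,0,0,0]]]'
python3 - <<'E'
from h import *
m=camera_model("wrist"); s=read_state(); im=read_camera("wrist"); cv2.imwrite("pics/w6.png",im); np.savez("w6.npz",**m)
R=Ro.from_rotvec(s["tcp_rot"]).as_matrix(); print(R.round(3),s["tool_pos"], R.T@(np.array([.533,.4207,s["tool_pos"][2]])-s["tool_pos"])*100,s["width"],s["wrist_force"])
im=read_camera("top"); cv2.imwrite("pics/top3.png",im)
E
```

```text
time: 14.78
tool_pos: [0.5288, 0.4226, 0.205]
tcp_rot: [-2.154, -2.285, 0.002]
wrist_force: [-0.0, 0.8, -2.4]
width: 0.593
grip_force: 63.0
time: 15.37
tool_pos: [0.5297, 0.4199, 0.2048]
tcp_rot: [-1.162, -2.918, 0.003]
wrist_force: [-0.5, 0.9, -2.1]
width: 0.598
grip_force: 63.0
time: 16.03
tool_pos: [0.5297, 0.4198, 0.2049]
tcp_rot: [-0.019, -3.14, 0.002]
wrist_force: [0.3, 0.1, -2.8]
width: 0.598
grip_force: 63.0
[[-1.     0.012 -0.002]
 [ 0.012  1.    -0.001]
 [ 0.002 -0.001 -1.   ]] [0.52971995 0.41977337 0.20489729] [-0.32685889  0.09662514 -0.00060821] 0.5981919569050856 [ 0.34476183  0.08483791 -2.79474415]
```

View pics/w6.png

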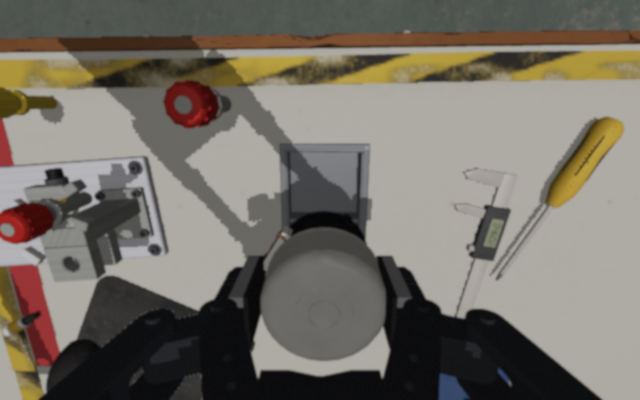

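```bash
python3 - <<'E'
from h import *
m=dict(np.load("w6.npz"))
a=ray(m,281,146,.03);b=ray(m,369,144,.03);print(a,b,np.linalg.norm(a-b)); d=(b-a)/np.linalg.norm(b-a)
n=np.array([d[1],-d[0],0]); print("pocket", (a+b)/2+n*.042, "ang",np.arctan2(d[1],d[0])-np.pi/2)
print("unit top",ray(m,323,299,.076+.2049-.044), "edges", ray(m,262,299,.236),ray(m,385,299,.236), ray(m,323,359,.236))
E
```

```text
[0.49223423 0.38200214 0.03      ] [0.49141865 0.4648595  0.03      ] 0.08286137443439379
pocket [0.5338244  0.42384422 0.03      ] ang 0.009842834127535394
unit top [0.52458448 0.41971121 0.2369    ] edges [0.52488909 0.39635602 0.236     ] [0.5254448  0.44343439 0.236     ] [0.55320055 0.41943093 0.236     ]
```

```bash
python3 -m crank '[[[-0.6,0.15,1.5,0,0,0],[0,0,3.2,0,0,0],[0,0,3.5,0,0,0],[0,0,3.3,0,0,0],[0,0,2.3,0,0,0],[0,0,1.2,0,0,0],[0,0,0.5,0,0,0],[0,0,0,0,0,0]]]'
python3 -m crank '[[[0,0,0.2,0,0,0],[0,0,0.2,0,0,0],[0,0,0,0,0,0],[0,0,0,0,0,0]]]'
```

```text
time: 16.8
tool_pos: [0.5358, 0.421, 0.0494]
tcp_rot: [-0.025, -3.139, 0.002]
wrist_force: [-0.5, 0.3, -2.5]
width: 0.597
grip_force: 63.0
time: 17.13
tool_pos: [0.5372, 0.4223, 0.0489]
tcp_rot: [0.023, 3.139, 0.002]
wrist_force: [0.5, -0.6, -2.0]
width: 0.594
grip_force: 63.1
```

```bash
python3 -m crank '[[[0,0,0.3,0,0,0],[0,0,0.3,0,0,0],[0,0,0.2,0,0,0],[0,0,0,0,0,0],[0,0,0,0,0,0]]]'
```

```text
time: 17.55
tool_pos: [0.536, 0.4214, 0.0388]
tcp_rot: [-0.023, -3.141, 0.001]
wrist_force: [0.7, -0.5, -1.9]
width: 0.597
grip_force: 63.1
```

```bash
python3 -m crank '[[[0,0,0.1,0,0,0],[0,0,0.1,0,0,0],[0,0,0.1,0,0,0],[0,0,0,0,0,0],[0,0,0,0,0,0]]]'
```

```text
time: 17.97
tool_pos: [0.5364, 0.4216, 0.0363]
tcp_rot: [0.023, 3.141, -0.0]
wrist_force: [-1.2, -0.1, -2.6]
width: 0.596
grip_force: 63.1
```

```bash
python3 -m crank '[[[0,0,0.1,0,0,0],[0,0,0.1,0,0,0],[0,0,0,0,0,0],[0,0,0,0,0,0]]]'
python3 -m crank '[[[0,0,0.1,0,0,0],[0,0,0,0,0,0],[0,0,0,0,0,0]]]'
```

```text
time: 18.3
tool_pos: [0.5365, 0.4217, 0.0361]
tcp_rot: [0.023, 3.141, 0.0]
wrist_force: [-2.5, -2.8, 6.7]
width: 0.6
grip_force: 64.5
time: 18.55
tool_pos: [0.5365, 0.4218, 0.036]
tcp_rot: [0.023, 3.141, 0.0]
wrist_force: [-4.7, -2.9, 11.1]
width: 0.599
grip_force: 65.1
```

The unit is on the floor, with force reversed at z=0.036 as predicted. I'll release, rise, and check strap and tray from the cameras.

```bash
python3 -m crank '[[[0,0,-0.15,0,0,0],[0,0,0,0,0,0]]]'
python3 -m crank '[[[0,0,0,0,0,0],[0,0,0,0,0,0],[0,0,0,0,0,0],[0,0,0,0,0,0],[0,0,-1.5,0,0,0],[0,0,-3.5,0,0,0],[0,0,-3.5,0,0,0],[0,0,-3.5,0,0,0]]]' 8
python3 -m crank '[[[0,0,-3,0,0,0],[3,0,-3,0,0,0],[4,0,0,0,0,0],[4,0,0,0,0,0],[3,0,0,0,0,0],[0,0,0,0,0,0]]]'
python3 - <<'E'
from h import *
im=read_camera("top"); cv2.imwrite("pics/top4.png",cv2.resize(im[120:290,190:425],None,fx=3.4,fy=3.4,interpolation=cv2.INTER_CUBIC))
E
```

```text
time: 18.72
tool_pos: [0.5368, 0.422, 0.0361]
tcp_rot: [0.023, 3.14, 0.001]
wrist_force: [-2.5, -1.4, 5.6]
width: 0.595
grip_force: 64.3
time: 19.38
tool_pos: [0.536, 0.4213, 0.1564]
tcp_rot: [-0.023, -3.141, 0.001]
wrist_force: [1.3, 0.2, 0.5]
width: 0.937
grip_force: 0.0
time: 19.88
tool_pos: [0.3918, 0.4235, 0.2155]
tcp_rot: [-0.019, -3.139, -0.0]
wrist_force: [1.0, -0.4, -0.7]
width: 0.938
grip_force: 0.0
```

View pics/top4.png

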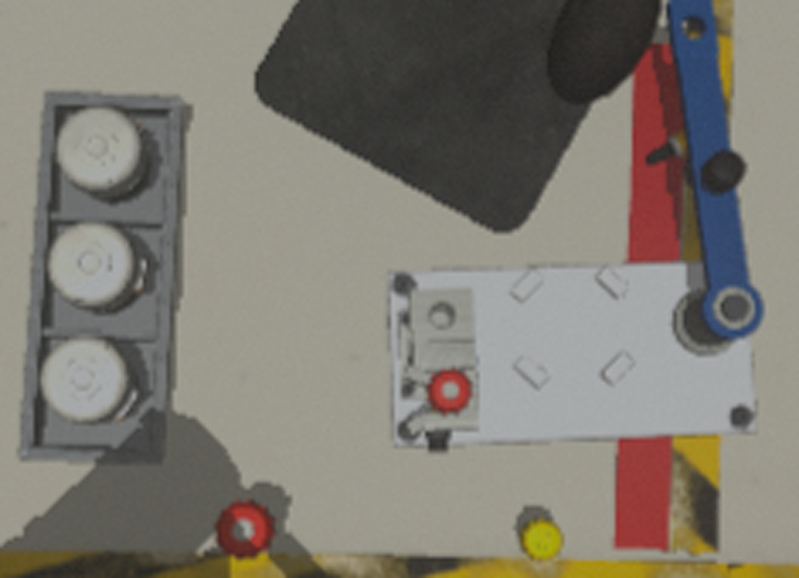

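The top view shows all three tray pockets filled with upright units, the nest empty, the pin parked at (450,390) and the plug undisturbed. The strap is open, with its pivot at (735,308) and hole at (694,28), so I'll check its angle.

```bash
python3 - <<'E'
from h import *
m=camera_model("top"); f=lambda u,v,z:ray(m,190+(u+.5)/3.4-.5,120+(v+.5)/3.4-.5,z)
a=f(736,308,.09);b=f(694,28,.09);d=b-a;print(a,b,np.linalg.norm(d))
for yaw in(.05,.057): print(np.arctan2(d[0],d[1])+yaw)
print("unit",f(85,379,.068), "unit a",f(91,264,.068),"unit b",f(99,149,.068)); s=read_state(); print(s["tool_pos"],s["q"])
E
```

```text
[0.58498375 0.04483481 0.09      ] [0.75227908 0.06833037 0.09      ] 0.16893717551679144
1.4812653476122883
1.4882653476122882
unit [0.53789207 0.42196805 0.068     ] unit a [0.60551854 0.42167275 0.068     ] unit b [0.67458992 0.42019341 0.068     ]
[0.39444888 0.4238071  0.21561344] [ 7.78073078e-01  9.34191510e-02  1.83263324e+00  2.97816047e-04
  1.21465552e+00 -7.80961308e-01]
```

The strap reads 1.48–1.49 rad against a 1.5 stop, and it was held against the stop with 15–20 N. That agrees within measurement error, so I'm handing in.

```bash
python3 -c "
from workcell import *
print(finish_job())"
```

```text
the job is handed in; nothing more can be done
None
```

The job is handed in at about 20 s of the 58 s: the lock pin is parked fully home with its collar down, the strap is back at its stop, and the drive unit stands upright in the empty tray pocket with the other units and the test plug left alone.

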